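# Top up the bead well, then draw the probe half out and hold it

## Robot

A 7-joint arm with a two-finger parallel gripper is mounted at the origin on the work surface. World frame = base frame: x ahead of the robot, y to its left, z up, the work surface at z = 0. Lengths are in m, angles in rad, forces in N, time in s.
With the tool pointing down it reaches from about 0.4 to 0.85 m from the base axis. Payload 4.5 kg.
Tool frame: the origin (TCP) lies between the finger pads; the fingertips stand 19 mm ahead of it and the grasp point (between the pads) is the TCP (r.tips_ahead is the distance from the TCP to the fingertips, in m); z points along the fingers, y is the line along which they close (so a half turn about z gives the same grasp; the last joint's range is limited). The gripper opens to 88 mm and grips with 3 to 60 N. Pads are 18 mm wide; open, the fingers measure 123 mm over their backs; the gripper's body (75 mm by 187 mm) begins 45 mm behind the grasp point.
Start: joints at [1.337, 0.689, -0.195, 1.565, 0.157, 0.902, -0.215], TCP at [0.165, -0.603, 0.236] pointing down, gripper open.
Joint ranges: [-3.01, 3.01], [-0.46, 2.08], [-1.47, 1.51], [0.13, 2.56], [-1, 4.14], [0.04, 2.09], [-2.66, 2.66]. Speed limits (rad/s): [2.57, 2.57, 3.14, 3.14, 3.14, 3.14, 3.14].

## Interface

Orientations are given as a unit quaternion [x, y, z, w].
In Python, from plant import r, cams, models gives the robot as it stands. The module is installed in compiled form; this text tells all that it offers.
- The arm moves only by the tool jog_arm, never from a script. Its arguments are lists of equal length, an entry for each row: "turn": the turn, a rotation vector about the tool's x, y, z in rad, a list of three; "translation": the shift along the tool's x, y, z in m, a list of three; "grip": the closure, from 0 (fully open) to 1 (shut). In form: {"turn": [[ax, ay, az], ...], "translation": [[tx, ty, tz], ...], "grip": [grip, ...]}. A call has 1 to 20 rows; each row is the pose to reach, as a shift and turn from the pose commanded when the call began, along the tool's axes at that moment; what a row does not reach only later rows make up. A row lasts 1/8 s, in which the tool goes at most 62.5 mm and 10.7 degrees, less where a joint would pass 70% of its speed; a pose out of reach is approached as far as the arm can. A call with a gripper value outside its range is refused whole. The fingers move at their own pace and stop on an object; "force" is the grip in N (left out, the last holds). Time passes only in rows, so rows that repeat a pose let the fingers close. It gives the time, the measured TCP pose, the force, the opening and the grip force at its end, in the units of the state.
- r.get_state(): the state, without advancing time (a new reading comes with each control period).
- cams.snapshot(name): name is "scene" or "top"; returns the picture (480x640x3 uint8, red, green, blue); there is no depth.
- cams.camera_params(name): a dict with "fx", "fy", "cx", "cy" (pixels), "k1" (the pictures are not rectified: a ray, as slopes to the right and down, at radius r is drawn at 1 + k1 r^2 times it, then the intrinsics apply), "eye" and "orientation" of the camera in the world. Camera axes: x right, y up, looking along -z (the intrinsics and any distortion apply to the point x, -y, -z); pixel columns grow to the right and rows downward; lengths in m; the calibration is good to about 2 mm. A picture is of the moment at which its call begins. camera_params takes no time and is no camera call.
- r.finish_job(): hands the job in; it is judged then, once.
Trained networks look in the newest picture that a camera, given by its name, has taken for a name from the list of things; names that differ only in an ending like _2 or _b are one class to them, and where a whole thing is asked for, a point or a joint stands for the part that bears it (a point fixed in the world has none). Each returns a list of dicts, best first, with "p" (0 to 1); they miss things now and then, are a little off and sometimes report something else, mostly with a low value. They report only what shows in the picture. A call takes as long as a camera call. They do not tell look-alikes from the thing itself.
- models.find_in(camera, name): "position" ([x, y, z] in m, in world coordinates, good to about 4 mm: the middle of the surface that is visible of it).
- models.masks_of(camera, name): "pixels" (480x640 bool, what is visible of it).
- models.place_of(camera, name): "position" ([x, y, z] in m, in world coordinates, good to about 4 mm: a listed point, or the origin of a listed thing).
The state is a dict: "clock": time; "q": joint angles; "qd": joint speeds; "joint_torque": joint torques, N m; "tool_pos": TCP position; "eef_rot": TCP orientation; "contact_force": force on the tool from outside, world axes, zero at the start; "moment": the same for the moment, N m; "opening": opening from 0.0 (shut) to 1.0 (fully open); "finger_force": force on a finger pad.
Only numpy, scipy, OpenCV 4.12 (cv2) and the standard library are available. Lean on these libraries where they do the work, as an engineer would, in place of code of your own. Each camera call takes 0.05 s, during which the arm holds its last target. There are 200 camera calls.

## Task

Pick up the small white handled dish, tip it over the block heater's square well so that all four steel balls drop into the well, then stand the empty dish upright on the bench and let go of it. Then grip the temperature probe standing in the heater's snug bore and draw it straight up by 40 mm, until the dark ring on its stem is level with the heater's top, without forcing it sideways or pulling it right out of the bore. Finish while still holding the probe steady at that height: do not let go; leave the bottle, jar and tube rack alone.

Things in the scene. Friction and masses are not known exactly. Their poses are not given: they have to be found in the camera images.
- heater: Block heater fixed to the bench, teal sides and bare metal top, 160 (x) x 260 (y) x 85 mm high; origin at the centre of its underside, z up. At start it stands either to the left or to the right of the robot's middle, the dish on the other side. A square well opens in its top at y = +62 mm, the probe's round bore at y = -70 mm.
- well (a point): Centre of the floor of the heater's square well, 45 mm above the bench; axes as the heater's. The well is open at the top, 114 x 114 mm inside and 40 mm deep, its rim flush with the heater's top.
- bore (a point): Centre of the mouth of the probe's bore, in the heater's top (85 mm above the bench). The bore is vertical, 14 mm in diameter, 70 mm deep, closed at the bottom; friction only, no spring or catch.
- probe: Loose wireless temperature probe (no cable), 0.10 to 0.18 kg, upright in the bore, resting on its bottom at start (15 mm above the bench); origin at the centre of its lower end, z up along the stem. Steel stem 12 mm in diameter from z = 0 to 90 mm, then a cylindrical black plastic grip 20 mm in diameter up to z = 140 mm.
- probe_grip (a point): Middle of the probe's grip, on its axis, z = 117 mm in the probe's frame (132 mm above the bench at start).
- probe_ring (a point): Dark ring round the probe's stem, at z = 30 mm in the probe's frame: hidden in the bore at start, level with the heater's top when the probe is drawn up 40 mm.
- dish: Loose white porcelain dish with a stick handle, 0.10 to 0.18 kg, upright on the bench; origin at the centre of its underside, z up through the mouth, x along the handle, which at start points away from the robot within 30 degrees. Conical bowl: outside radius 26 mm at the foot, 52 mm at the rim, 30 mm high, walls 4 mm, floor 5 mm; its wall slopes 49 degrees: tip it some 65 to drain it.
- dish_handle (a point): Grip point on the centre line of the dish's handle, at x = 88 mm, z = 27 mm in the dish's frame; axes as the dish's. The handle is a level bar 14 mm wide and 12 mm thick, from x = 46 to 124 mm.
- ball0_center (a point): Centre of a loose steel ball, 15 mm in diameter, 14 g, lying in the dish at start; it rolls freely.
- ball1_center (a point): Centre of a loose steel ball, 15 mm in diameter, 14 g, lying in the dish at start; it rolls freely.
- ball2_center (a point): Centre of a loose steel ball, 15 mm in diameter, 14 g, lying in the dish at start; it rolls freely.
- ball3_center (a point): Centre of a loose steel ball, 15 mm in diameter, 14 g, lying in the dish at start; it rolls freely.
- bottle: Bystander: amber glass bottle, 90 mm in diameter, 200 mm high; origin at the centre of its underside.
- jar: Bystander: clear jar with a white cap, 64 mm in diameter, 85 mm high; origin at the centre of its underside.
- rack: Bystander: steel tube rack with capped tubes, 80 x 120 mm, 88 mm high over the caps; origin at the centre of its underside.
Mind the look-alikes: they are no part of the job. What is meant by the dish is not red, and is the smaller of those in its own colour.

How it is judged:
On the way, in this order (a step that is already met when the one before it is completed fails the run):
1. the dish is tipped and all four balls are in the well (angle between dish's own z axis and vertical above 0.6 rad and x of ball0_center in the frame of well between -0.056 and 0.056 m and y of ball0_center in the frame of well between -0.056 and 0.056 m and z of ball0_center in the frame of well between -0.005 and 0.035 m and x of ball1_center in the frame of well between -0.056 and 0.056 m and y of ball1_center in the frame of well between -0.056 and 0.056 m and z of ball1_center in the frame of well between -0.005 and 0.035 m and x of ball2_center in the frame of well between -0.056 and 0.056 m and y of ball2_center in the frame of well between -0.056 and 0.056 m and z of ball2_center in the frame of well between -0.005 and 0.035 m and x of ball3_center in the frame of well between -0.056 and 0.056 m and y of ball3_center in the frame of well between -0.056 and 0.056 m and z of ball3_center in the frame of well between -0.005 and 0.035 m), for 0.1 s.
2. the empty dish stands upright on the bench, let go (angle between dish's own z axis and vertical below 0.1 rad and height (world z) of dish below 0.006 m and contact force between the fingers and dish below 0.1 N and linear speed of dish below 0.05 m/s), for 0.3 s.
At the end, for the whole second after the job is handed in: The probe is gripped by the fingers (more than 2 N), at rest, raised 33 to 47 mm from the bore's bottom, still in the bore and within 0.06 rad of vertical; all four balls are in the well below its rim; the dish stands upright (within 0.1 rad) on the bench, not touched by the fingers (all of step 2 and z of probe in the frame of heater between 0.048 and 0.062 m and horizontal distance between probe and bore below 0.006 m and angle between probe's own z axis and vertical below 0.06 rad and linear speed of probe below 0.02 m/s and contact force between the fingers and probe above 2 N and x of ball0_center in the frame of well between -0.056 and 0.056 m and y of ball0_center in the frame of well between -0.056 and 0.056 m and z of ball0_center in the frame of well between -0.005 and 0.035 m and x of ball1_center in the frame of well between -0.056 and 0.056 m and y of ball1_center in the frame of well between -0.056 and 0.056 m and z of ball1_center in the frame of well between -0.005 and 0.035 m and x of ball2_center in the frame of well between -0.056 and 0.056 m and y of ball2_center in the frame of well between -0.056 and 0.056 m and z of ball2_center in the frame of well between -0.005 and 0.035 m and x of ball3_center in the frame of well between -0.056 and 0.056 m and y of ball3_center in the frame of well between -0.056 and 0.056 m and z of ball3_center in the frame of well between -0.005 and 0.035 m); the arm keeps its last pose, push and grip.
It fails at once if a bystander is moved more than 30 mm or tipped (distance of any of bottle, jar, rack from where it was at the start of the episode above 0.03 m or angle between any of bottle, jar, rack's own z axis and vertical above 0.3 rad).
It fails at once if the probe is pulled out of the bore (z of probe in the frame of heater above 0.08 m).
It fails at once if the probe is forced against the heater (more than 40 N) (contact force between probe and heater above 40 N).
It also fails if it takes over 72 s, if anything falls off the work surface, if the arm or the gripper's body presses on something with over 40 N, if the wrist force passes 120 N, or if a joint passes its speed limit or range.

## Working session

There is one attempt and no reset: what is moved stays moved. The work goes in short steps, Python scripts to look and compute and a tool call to move; the robot and the scene stay as the last step left them, time stands still between calls to the robot, and variables do not carry over. Pictures are saved under pics/ and viewed, at most 10 in all, crops included, and the job is handed in when it is done.

Besides the shell and the picture viewer there is one more tool, called after "Emit:" in YAML: its name, and indented under it one key for each argument. jog_arm: Moves the arm, as the interface text tells. Its arguments: {"type":"object","properties":{"turn":{"type":"array"},"translation":{"type":"array"},"grip":{"type":"array"},"force":{"type":"number"}},"required":["turn","translation","grip"]}

```bash
mkdir -p pics; cat > h.py <<'E'
import numpy as np, cv2
from scipy.spatial.transform import Rotation as R
from plant import r,cams,models
def snap(n,f):
    im=cams.snapshot(n); cv2.imwrite('pics/'+f,im[:,:,::-1]); return im
def proj(n,P):
    c=cams.camera_params(n); M=R.from_quat(c['orientation']).as_matrix()
    p=(np.atleast_2d(P)-c['eye'])@M; x=p[:,0]/-p[:,2]; y=-p[:,1]/-p[:,2]; s=1+c['k1']*(x*x+y*y)
    return np.c_[c['fx']*x*s+c['cx'],c['fy']*y*s+c['cy']]
def unproj(n,uv,z):
    c=cams.camera_params(n); M=R.from_quat(c['orientation']).as_matrix()
    uv=np.atleast_2d(uv); d=np.c_[(uv[:,0]-c['cx'])/c['fx'],(uv[:,1]-c['cy'])/c['fy']]; u=d.copy()
    for _ in range(20): u=d/(1+c['k1']*(u**2).sum(1,keepdims=True))
    v=np.c_[u[:,0],-u[:,1],-np.ones(len(u))]@M.T
    return c['eye']+v*((z-np.array(c['eye'])[2])/v[:,2])[:,None]
E
python3 - <<'E'
from h import *
a=snap('scene','s0.png'); b=snap('top','t0.png')
for n in ['scene','top']:
    for k in ['heater','well','bore','probe','probe_grip','dish','dish_handle','ball0_center','bottle','jar','rack']:
        for d in models.place_of(n,k)[:4]: print(n,k,np.round(d['position'],3),round(d['p'],2), proj(n,d['position']).round()[0])
print(r.get_state()); print(cams.camera_params('scene'),cams.camera_params('top'))
E
```

```text
scene heater [ 0.49   0.197 -0.007] 0.58 [403. 267.]
scene well [0.486 0.252 0.047] 0.91 [427. 254.]
scene well [ 0.763 -0.001 -0.003] 0.73 [304. 337.]
scene bore [0.497 0.122 0.079] 0.79 [376. 240.]
scene probe_grip [0.496 0.122 0.129] 0.7 [378. 225.]
scene dish [ 0.715 -0.269  0.003] 0.82 [198. 301.]
scene dish [ 0.543 -0.145  0.004] 0.75 [268. 259.]
scene dish [ 0.344 -0.14  -0.   ] 0.69 [288. 212.]
scene dish_handle [ 0.804 -0.261  0.026] 0.86 [186. 324.]
scene dish_handle [ 0.629 -0.135  0.029] 0.8 [262. 276.]
scene dish_handle [ 0.262 -0.227  0.034] 0.77 [265. 181.]
scene dish_handle [ 0.574 -0.446 -0.001] 0.32 [152. 251.]
scene ball0_center [ 0.763  0.002 -0.003] 0.71 [305. 337.]
scene ball0_center [0.483 0.251 0.047] 0.61 [427. 253.]
scene ball0_center [ 0.553 -0.13   0.015] 0.4 [272. 259.]
scene bottle [ 0.574 -0.446 -0.002] 0.88 [152. 251.]
scene jar [ 0.536 -0.148  0.011] 0.74 [267. 255.]
scene jar [0.625 0.446 0.002] 0.73 [504. 321.]
scene jar [ 0.551 -0.133  0.015] 0.72 [271. 259.]
scene rack [ 0.763  0.003 -0.001] 0.93 [306. 336.]
scene rack [0.629 0.447 0.002] 0.55 [50
[... 1409 characters left out ...]
-05]), 'contact_force': array([ 0.30117487, -0.22722342,  0.70063163]), 'moment': array([-0.01007256,  0.00808459,  0.034091  ]), 'finger_force': 0.0, 'opening': 0.9993759996563499}
{'fx': 591.2048432755777, 'fy': 591.2048432755777, 'cx': 325.08705505180825, 'cy': 242.82527736789078, 'k1': -0.005126184781241371, 'eye': array([1.58162631, 0.1881296 , 1.06342568]), 'orientation': array([0.26114696, 0.30406254, 0.70956596, 0.57953809])} {'fx': 555.0177103302727, 'fy': 555.0177103302727, 'cx': 313.73077106602506, 'cy': 237.24509374602056, 'k1': 0.0023647448455774195, 'eye': array([ 0.37600469, -0.01928914,  1.25312211]), 'orientation': array([-0.06225456,  0.05790914,  0.71369084, -0.69528144])}
```

View pics/s0.png

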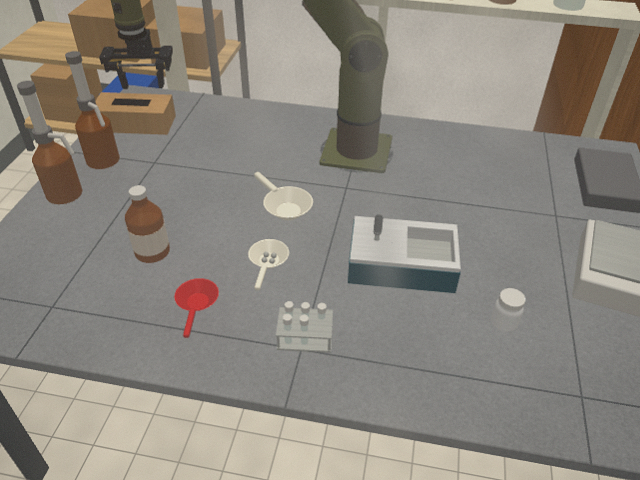

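View pics/t0.png

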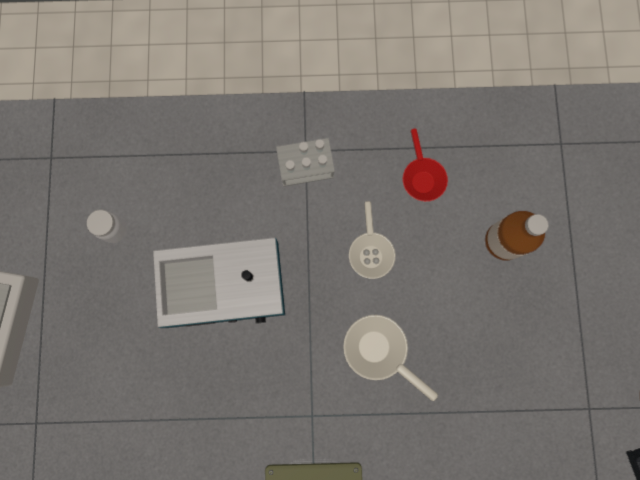

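Scene shows the arm top left, heater with probe (378,225) and well (432,243), small white dish with balls (268,255), large white dish (288,202), red dish (197,295). Top shows the same from above. The dish candidates in top are red (425,180), large empty white (375,347) and small white with four balls (372,256). The last fits: not red, the smaller of the two white ones, and it holds the balls. I'll confirm it in a crop while measuring.

```bash
cat > m.py <<'E'
from h import *
im=snap('top','t1.png')
hsv=cv2.cvtColor(im,cv2.COLOR_RGB2HSV)
# small dish
m=((hsv[:,:,1]<60)&(hsv[:,:,2]>150)).astype(np.uint8)
crop=im[190:300,310:440]; cv2.imwrite('pics/c1.png',cv2.resize(crop,None,fx=5,fy=5,interpolation=2)[:,:,::-1])
ms=[d for d in models.masks_of('top','dish')]
for d in ms:
    p=d['pixels'].astype(np.uint8); ys,xs=np.nonzero(p); print('dish mask',d['p'],xs.mean(),ys.mean(),len(xs))
    if abs(xs.mean()-372)<15 and abs(ys.mean()-250)<20:
        core=cv2.morphologyEx(p,cv2.MORPH_OPEN,cv2.getStructuringElement(2,(15,15)))
        c=max(cv2.findContours(core,0,1)[0],key=cv2.contourArea); 
        w=unproj('top',c[:,0].astype(float),.03); 
        A=np.c_[2*w[:,:2],np.ones(len(w))]; s=np.linalg.lstsq(A,(w[:,:2]**2).sum(1),rcond=None)[0]
        print('rim',s[:2],'rad',np.sqrt(s[2]+s[0]**2+s[1]**2))
        h=(p&~cv2.dilate(core,np.ones((5,5),np.uint8))); n,l,st,ce=cv2.connectedComponentsWithStats(h); k=1+st[1:,4].argmax()
        yy,xx=np.nonzero(l==k); W=unproj('top',np.c_[xx,yy].astype(float),.033)[:,:2]; g=W.mean(0); dr=g-s[:2]; 
        print('handle mean',g,'dist',np.hypot(*dr),'yaw',np.degrees(np.arctan2(dr[1],dr[0])),'far',np.hypot(*(W-s[:2]).T).max())
for d in models.masks_of('top','heater')[:2]:
    p=d['pixels'].astype(np.uint8); ys,xs=np.nonzero(p&m); print('heater',d['p'],xs.mean(),ys.mean(),len(xs))
    c=max(cv2.findContours(p&m,0,1)[0],key=cv2.contourArea)
    w=unproj('top',cv2.convexHull(c)[:,0].astype(float),.085)[:,:2].astype(np.float32)
    print(cv2.minAreaRect(w), cv2.boxPoints(cv2.minAreaRect(w)).round(4).tolist())
for d in models.masks_of('top','probe')[:1]:
    ys,xs=np.nonzero(d['pixels']); print('probe top px',xs.min(),xs.max(),ys.min(),ys.max(),unproj('top',[xs.mean(),ys.mean()],.13))
s=r.get_state();q=s['q'];M=R.from_euler('ZYZYZYZ',q); print(M.as_matrix().round(3)); print(R.from_quat(s['eef_rot']).as_matrix().round(3))
E
python3 m.py
```

```text
dish mask 0.81 379.83032786885246 351.3308743169399 3660
dish mask 0.76 423.9334480780264 175.52954675846243 1743
dish mask 0.73 371.122360584732 250.67081754195993 1847
rim [ 0.54313019 -0.14245191] rad 0.05006993645230977
handle mean [ 0.63332754 -0.13759101] dist 0.09032823751109886 yaw 3.084789578105511 far 0.12255139859487217
probe top px 241 252 270 281 [[0.4933202  0.12324852 0.13      ]]Traceback (most recent call last):
  File "m.py", line 26, in <module>
    s=r.get_state();q=s['q'];M=R.from_euler('ZYZYZYZ',q); print(M.as_matrix().round(3)); print(R.from_quat(s['eef_rot']).as_matrix().round(3))
                               ~~~~~~~~~~~~^^^^^^^^^^^^^
  File "scipy/spatial/transform/_rotation.pyx", line 1413, in scipy.spatial.transform._rotation.Rotation.from_euler
ValueError: Expected axis specification to be a non-empty string of upto 3 characters, got ZYZYZYZ
```

View pics/c1.png

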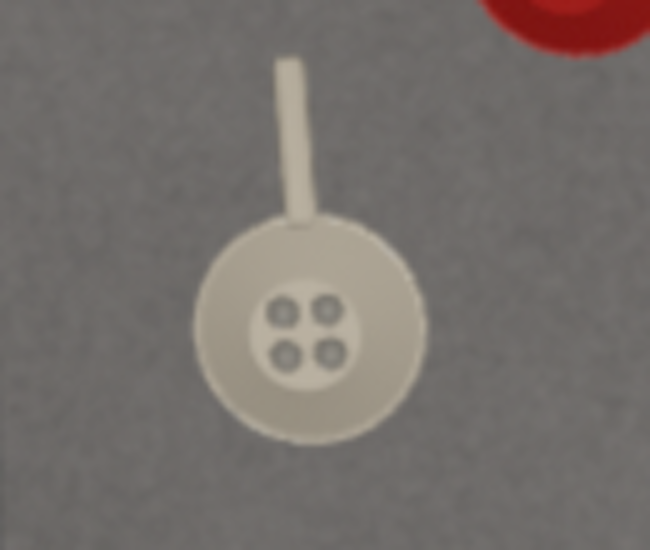

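The crop confirms it: the small white dish with four balls (crop centre (310,330)) and its handle pointing up-image, i.e. +x, away from the robot.

```bash
cat >> h.py <<'E'
def chain(q):
    M=R.identity();out=[]
    for a,v in zip('zyzyzyz',q): M=M*R.from_euler(a,v); out.append(M)
    return out
E
python3 - <<'E'
from h import *
s=r.get_state();C=chain(s['q']); print(C[-1].as_matrix().round(3)); E=R.from_quat(s['eef_rot']); print(E.as_matrix().round(3)); print(s['tool_pos'])
print('z axes of links', [c.as_matrix()[:,2].round(3) for c in (C[1],C[3],C[6])])
im=cv2.imread('pics/t0.png'); hsv=cv2.cvtColor(im,cv2.COLOR_BGR2HSV)
sub=np.zeros(im.shape[:2],np.uint8); sub[225:340,140:295]=1
m=((hsv[:,:,2]>150)).astype(np.uint8)&sub
c=max(cv2.findContours(m,0,1)[0],key=cv2.contourArea)
w=unproj('top',cv2.convexHull(c)[:,0].astype(float),.085)[:,:2].astype(np.float32)
b=cv2.minAreaRect(w);print(b,cv2.boxPoints(b).round(3).tolist())
E
```

```text
[[-0.265 -0.964  0.   ]
 [-0.964  0.265  0.   ]
 [-0.    -0.    -1.   ]]
[[ 0.964  0.265  0.   ]
 [ 0.265 -0.964 -0.   ]
 [ 0.     0.    -1.   ]]
[ 0.16542869 -0.60273598  0.23574506]
z axes of links [array([0.147, 0.619, 0.772]), array([ 0.365,  0.695, -0.62 ]), array([ 0.,  0., -1.])]
((0.4878740608692169, 0.19264096021652222), (0.15946893393993378, 0.25934961438179016), 4.726396083831787) [[0.39800000190734863, 0.3149999976158142], [0.4189999997615814, 0.05700000002980232], [0.578000009059906, 0.07000000029802322], [0.5569999814033508, 0.328000009059906]]
```

Emit:
jog_arm:
  turn:
    - [0,0,0.05]
    - [0,0,0.1]
    - [0,0,0.15]
    - [0,0,0.2]
    - [0,0,0.215]
    - [0,0,0.215]
    - [0,0,0.215]
    - [0,0,0.215]
    - [0,0,0.215]
    - [0,0,0.215]
    - [0,0,0.215]
    - [0,0,0.215]
    - [0,0,0.215]
    - [0,0,0.215]
  translation:
    - [0.05,-0.028,0]
    - [0.1,-0.057,0]
    - [0.15,-0.085,0]
    - [0.2,-0.114,0]
    - [0.25,-0.142,0]
    - [0.3,-0.17,0]
    - [0.35,-0.2,0]
    - [0.4,-0.227,0]
    - [0.45,-0.256,0.0]
    - [0.5,-0.284,0.03]
    - [0.55,-0.312,0.06]
    - [0.572,-0.325,0.086]
    - [0.572,-0.325,0.1]
    - [0.572,-0.325,0.1]
  grip: [0,0,0,0,0,0,0,0,0,0,0,0,0,0]
  force: 60

```text
clock: 3.15
tool_pos: [0.6294, -0.1395, 0.1348]
eef_rot: [1.0, 0.026, -0.002, 0.001]
contact_force: [0.0, -0.8, 0.1]
opening: 1.003
finger_force: 0.0
```

```bash
python3 - <<'E'
from h import *
from scipy.optimize import least_squares
s=r.get_state(); print({k:np.round(v,4) for k,v in s.items() if k in('clock','q','tool_pos','eef_rot')})
D=[([1.3367902,0.68909008,-0.19460297,1.56529105,0.15730856,0.90248705,-0.2151017],[0.1654194,-0.60274654,0.23575138]),(s['q'],s['tool_pos'])]
def f(x):
    o,d1,d3,d5,d7=x;e=[]
    for q,p in D:
        C=chain(q); z=[c.as_matrix()[:,2] for c in C]
        e.append(R.from_euler('z',o).apply(d3*z[1]+d5*z[3]+d7*z[5])+[0,0,d1]-p)
    return np.concatenate(e)
x0=[-2.5,.36,.4,.4,.3]
k=least_squares(lambda x:np.r_[f(x)*1e3,(x-x0)*1e-3],x0); print(k.x.round(4),np.abs(f(k.x)).max())
E=R.from_quat(s['eef_rot']); C=chain(s['q'])[-1]
A=C.inv()*R.from_euler('z',-k.x[0])*E; print(A.as_rotvec())
E
```

```text
{'clock': np.float64(3.15), 'q': array([ 0.1726,  0.8359, -0.05  ,  1.5898,  0.0586,  0.7204, -1.4245]), 'tool_pos': array([ 0.6294, -0.1395,  0.1348]), 'eef_rot': array([ 9.997e-01,  2.570e-02, -1.600e-03,  5.000e-04])}
[-1.8238 17.6385 -1.1157  1.4777 15.6345] 0.6852833072852792
[ 0.00635642 -0.00635642  2.7856305 ]
```

```bash
cat > fit.py <<'E'
from h import *
from scipy.optimize import least_squares
s=r.get_state()
S=np.array([-1,1,-1,1,-1,1,-1])
D=[([1.3367902,0.68909008,-0.19460297,1.56529105,0.15730856,0.90248705,-0.2151017],[0.1654194,-0.60274654,0.23575138]),(s['q'],s['tool_pos'])]
def f(x):
    o,d1,d3,d5,d7=x;e=[]
    for q,p in D:
        z=[c.as_matrix()[:,2] for c in chain(S*np.array(q))]
        e.append(R.from_euler('z',o).apply(d3*z[1]+d5*z[3]+d7*z[5])+[0,0,d1]-p)
    return np.concatenate(e)
x0=[0,.36,.4,.4,.3]
k=least_squares(lambda x:np.r_[f(x)*1e3,(x-x0)*1e-2],x0); print(k.x.round(4),np.abs(f(k.x)).max())
A=chain(S*s['q'])[-1].inv()*R.from_euler('z',-k.x[0])*R.from_quat(s['eef_rot']); print(A.as_rotvec())
E
python3 fit.py
```

```text
[-0.0359 10.2016  0.713   0.2224 10.3779] 0.0005056558116507404
[-1.16552259e-04 -6.39445880e-05  1.53489482e+00]
```

Emit:
jog_arm:
  turn:
    - [0,0,0]
    - [0,0,0]
    - [0,0,0]
    - [0,0,0]
    - [0,0,0]
    - [0,0,0]
    - [0,0,0]
    - [0,0,0]
    - [0,0,0]
    - [0,0,0]
  translation:
    - [0,0,0.03]
    - [0,0,0.06]
    - [0,0,0.09]
    - [0,0,0.108]
    - [0,0,0.108]
    - [0,0,0.108]
    - [0,0,0.108]
    - [0,0,0.108]
    - [0,0,0.108]
    - [0,0,0.108]
  grip: [0.3,0.5,0.5,0.5,0.5,1,1,1,1,1]
  force: 55

```text
clock: 4.4
tool_pos: [0.6316, -0.1379, 0.0281]
eef_rot: [1.0, 0.026, 0.001, 0.0]
contact_force: [0.8, -0.5, 1.0]
opening: 0.127
finger_force: 55.0
```

```bash
python3 fit.py; python3 -c "
from h import *
s=r.get_state();print(s['q'],s['tool_pos'],s['opening'],s['finger_force'])
im=snap('scene','s2.png');cv2.imwrite('pics/c2.png',cv2.resize(im[170:340,180:350],None,fx=3,fy=3)[:,:,::-1])"
```

```text
[-0.0717  0.0264  0.5667  0.3427  0.0145] 0.0012787567144854906
[5.68515980e-05 8.27283836e-05 1.49906798e+00]
[ 0.16687721  0.9906644  -0.04324992  1.62328197  0.07181732  0.5279247
 -1.43674778] [ 0.63160531 -0.1379494   0.02805094] 0.12735900864210872 54.996968507766724
```

View pics/c2.png

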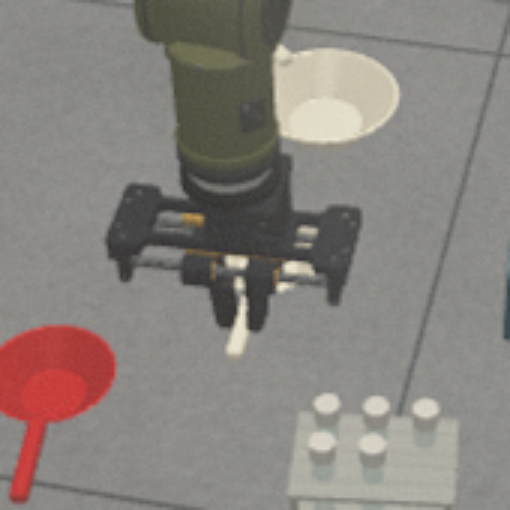

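The dish's handle is between the fingers at crop (240,290); now lift, with a small tilt to learn the wrist kinematics.

Emit:
jog_arm:
  turn:
    - [0,0,0]
    - [0,0,0]
    - [0,0,0]
    - [0,0,0]
    - [0,0,0]
    - [0,0,0]
    - [0,0.05,0]
    - [0,0.1,0]
    - [0,0.15,0]
    - [0,0.2,0]
    - [0,0.2,0]
  translation:
    - [0,0,-0.015]
    - [0,0,-0.045]
    - [0,0,-0.08]
    - [0,0,-0.115]
    - [0,0,-0.15]
    - [0,0,-0.18]
    - [0,0,-0.205]
    - [0,0,-0.22]
    - [0,0,-0.23]
    - [0,0,-0.23]
    - [0,0,-0.23]
  grip: [1,1,1,1,1,1,1,1,1,1,1]

```text
clock: 5.82
tool_pos: [0.6294, -0.1383, 0.2581]
eef_rot: [0.995, 0.026, 0.099, -0.003]
contact_force: [0.3, -0.4, -1.2]
opening: 0.122
finger_force: 55.0
```

```bash
cat > fit.py <<'E'
from h import *
from scipy.optimize import least_squares
S=np.array([-1,1,-1,1,-1,1,-1]); s=r.get_state()
D=[([1.3367902,0.68909008,-0.19460297,1.56529105,0.15730856,0.90248705,-0.2151017],[0.1654194,-0.60274654,0.23575138]),
([ 0.1726,0.8359,-0.05,1.5898,0.0586,0.7204,-1.4245],[0.6294,-0.1395,0.1348]),
([0.16687721,0.9906644,-0.04324992,1.62328197,0.07181732,0.5279247,-1.43674778],[0.63160531,-0.1379494,0.02805094]),(s['q'],s['tool_pos'])]
def fk(q,x):
    d1,d3,a,b,d5,d7,e=x; C=[c.as_matrix() for c in chain(S*np.array(q))]
    return d3*C[1][:,2]+a*C[2][:,0]+b*C[3][:,0]+d5*C[3][:,2]+e*C[5][:,0]+d7*C[5][:,2]+[0,0,d1]
x0=np.array([.36,.4,0,0,.4,.3,0])
k=least_squares(lambda x:np.r_[np.concatenate([(fk(q,x)-p) for q,p in D])*1e3,(x-x0)*3e-1],x0)
if __name__=='__main__':
    print(s['q'],s['tool_pos'],R.from_quat(s['eef_rot']).as_matrix().round(3)); print(k.x.round(4)); print([((fk(q,k.x)-p)*1e3).round(1) for q,p in D])
    print((chain(S*s['q'])[-1].inv()*R.from_quat(s['eef_rot'])).as_rotvec())
E
python3 fit.py
```

```text
[ 0.22236777  0.60894111 -0.09450121  1.68318388  0.0238412   0.6575392
 -1.38600782] [ 0.62936283 -0.13828152  0.25811301] [[ 0.979  0.052  0.196]
 [ 0.051 -0.999  0.01 ]
 [ 0.197  0.    -0.98 ]]
[ 0.5337  1.201  -0.2571  0.4183  0.5721  0.6937  0.1324]
[array([ 4.3, 14.5, 12.9]), array([ 5.7, 32.7, -4.2]), array([ 18.4,  29.8, -19.5]), array([-3.4, 48.7, 10.8])]
[-2.46629547e-16 -4.43162467e-16  1.57079633e+00]
```

```bash
sed -i '/^def fk/,/^k=/d' fit.py; python3 - <<'E'
t=open('fit.py').read()
new='''def fk(q,x):
    d1,d3,d5,d7,y1,y3,y5,a,b,e=x; C=[c.as_matrix() for c in chain(S*np.array(q))]
    return d3*C[1][:,2]+a*C[2][:,0]+b*C[3][:,0]+d5*C[3][:,2]+e*C[5][:,0]+d7*C[5][:,2]+[0,0,d1]+y1*C[1][:,1]+y3*C[3][:,1]+y5*C[5][:,1]
x0=np.array([.36,.4,.4,.3,0,0,0,0,0,0])
k=least_squares(lambda x:np.r_[np.concatenate([(fk(q,x)-p) for q,p in D])*1e3,(x-x0)*1],x0)
'''
i=t.index("if __name__"); open('fit.py','w').write(t[:i]+new+t[i:])
E
python3 fit.py
```

```text
[ 0.22236777  0.60894111 -0.09450121  1.68318388  0.0238412   0.6575392
 -1.38600782] [ 0.62936283 -0.13828152  0.25811301] [[ 0.979  0.052  0.196]
 [ 0.051 -0.999  0.01 ]
 [ 0.197  0.    -0.98 ]]
[ 3.469e-01  5.635e-01  3.460e-01  3.290e-01 -1.910e-02 -2.760e-02
  7.000e-04 -1.100e-03  1.000e-04 -0.000e+00]
[array([ 0.,  0., -0.]), array([-0., -0.,  0.]), array([ 0., -0., -0.]), array([ 0., -0., -0.])]
[-2.46629547e-16 -4.43162467e-16  1.57079633e+00]
```

```bash
cat > plan.py <<'E'
from fit import *
X=k.x; LO=np.array([-3.01,-.46,-1.47,.13,-1,.04,-2.66]);HI=np.array([3.01,2.08,1.51,2.56,4.14,2.09,2.66])
A=R.from_euler('z',np.pi/2)
def err(q,p,E): return np.r_[(fk(q,X)-p)*5,((chain(S*q)[-1]*A).inv()*E).as_rotvec()]
def ik(q,p,E,reg=2e-3):
    q=np.clip(q,LO+.021,HI-.021)
    o=least_squares(lambda v:np.r_[err(v,p,E),(v-q)*reg],q,bounds=(LO+.02,HI-.02)); return o.x,np.linalg.norm(err(o.x,p,E))
E0=lambda phi,flip: R.from_matrix(np.c_[[np.cos(phi),np.sin(phi),0],[np.sin(phi),-np.cos(phi),0],[0,0,-1.]])*R.from_euler('z',np.pi*flip)
def pose(phi,ax,th,lipz,off):  # tool pose pouring; ax 'y' pitch, 'x','-x' roll; dish x axis = handle
    h=np.array([np.cos(phi),np.sin(phi),0]); D0=R.from_euler('z',phi)
    Dr={'y':R.from_euler('y',-th),'x':R.from_euler('x',th),'-x':R.from_euler('x',-th)}[ax]
    lip={'y':[-.052,0,.03],'x':[0,-.052*-1,.03],'-x':[0,-.052,.03]}[ax]
    if ax=='x': lip=[0,-.052,.03]; Dr=R.from_euler('x',th)   # +x roll lowers -y side
    if ax=='-x': lip=[0,.052,.03]; Dr=R.from_euler('x',-th)
    lip=np.array(lip); back=-np.array([lip[0],lip[1],0])/.052
    W=np.array([.483,.2545,lipz])+D0.apply(back)*off
    DD=D0*Dr; p=W+DD.apply(np.array([.088,0,.027])-lip)
    return p,DD*R.from_matrix(np.diag([1.,-1,-1]))
E
cat > sweep.py <<'E'
from plan import *
q0=s['q']; W=np.array([.483,.2545,0])
for ax in ['y','x','-x']:
  for deg in range(-180,180,20):
    phi=np.radians(deg); q=q0.copy(); bad=0;e=0
    # go upright over the well with heading, gradually
    p1,_=pose(phi,ax,0,.2,.015)
    phi0=np.radians(3.1)
    for t in np.linspace(.1,1,12):
        q,e=ik(q,np.array([.629,-.138,.258])*(1-t)+p1*t,E0(phi0+(phi-phi0)*t,0))
    eu=e; tm=0
    for th in np.radians(np.arange(5,81,5)):
        p,E=pose(phi,ax,th,.2-.09*min(1,np.degrees(th)/50),.015); q,e=ik(q,p,E)
        if e<.01: tm=np.degrees(th)
        else: break
    print(ax,deg,'upright err %.3f'%eu,'max tilt %.0f'%tm,q.round(2),p.round(3)) if tm>=40 else None
E
python3 sweep.py
```

```text
y -60 upright err 0.000 max tilt 55 [-1.49  1.46  1.49  1.9  -0.63  0.73 -2.64] [0.527 0.179 0.23 ]
y -40 upright err 0.000 max tilt 75 [-1.71  1.68  1.49  2.09 -0.66  0.34 -2.64] [0.515 0.227 0.247]
y 60 upright err 0.000 max tilt 40 [ 0.29  1.13 -1.45  2.11  1.93  0.73 -2.64] [0.541 0.355 0.216]
y 80 upright err 0.000 max tilt 70 [ 0.62  1.45 -1.45  2.21  2.57  0.19 -2.64] [0.492 0.308 0.244]
y 100 upright err 0.000 max tilt 80 [ 0.63  1.52 -1.45  1.94  0.12  0.44 -0.06] [0.476 0.296 0.247]
y 120 upright err 0.000 max tilt 80 [ 0.52  1.51 -1.42  1.66  0.05  0.95  0.06] [0.462 0.291 0.247]
y 140 upright err 0.000 max tilt 80 [ 0.34  1.45 -1.29  1.39 -0.04  1.39  0.23] [0.451 0.282 0.247]
y 160 upright err 0.000 max tilt 80 [ 0.14  1.42 -1.16  1.15 -0.06  1.79  0.36] [0.443 0.269 0.247]
x 0 upright err 0.000 max tilt 80 [ 0.61  1.57 -1.25  1.78 -0.22  0.4  -1.19] [0.571 0.281 0.161]
x 20 upright err 0.000 max tilt 80 [ 0.39  1.45 -1.02  1.48 -0.39  0.92 -1.03] [0.556 0.31  0.161]
x 40 upright err 0.000 max tilt 80 [ 0.17  1.43 -0.86  1.19 -0.38  1.36 -1.01] [0.533 0.332 0.161]
x 60 u
[... 1198 characters left out ...]
40 upright err 0.000 max tilt 80 [-1.39  1.35  0.67  1.6   0.74  1.03 -2.51] [0.568 0.29  0.161]
-x 60 upright err 0.000 max tilt 80 [-1.65  1.52  1.01  1.91  0.83  0.43 -2.64] [0.55  0.317 0.161]
-x 80 upright err 0.000 max tilt 55 [-0.41  1.31 -1.22  2.14  1.99  2.07 -2.64] [0.541 0.334 0.154]
-x 100 upright err 0.000 max tilt 60 [-0.44  1.31 -1.12  2.42  2.23  2.07 -2.64] [0.507 0.348 0.156]
-x 120 upright err 0.000 max tilt 55 [-0.21  1.45 -1.45  2.54  2.42  2.02 -2.11] [0.477 0.353 0.154]
-x 140 upright err 0.000 max tilt 45 [ 0.04  1.34 -1.45  2.54  2.41  1.42 -1.79] [0.448 0.35  0.148]
-x 160 upright err 0.000 max tilt 55 [ 0.37  1.49 -1.45  2.54  2.64  0.95 -1.36] [0.415 0.326 0.154]
```

Emit:
jog_arm:
  turn:
    - [0,-0.07,0]
    - [0,-0.14,0]
    - [0,-0.2,0]
    - [0,-0.2,0]
  translation:
    - [0,0,0]
    - [0,0,0]
    - [0,0,0]
    - [0,0,0]
  grip: [1,1,1,1]

```text
clock: 6.32
tool_pos: [0.632, -0.1373, 0.2574]
eef_rot: [1.0, 0.027, 0.0, -0.0]
contact_force: [0.2, 0.4, -1.0]
opening: 0.122
finger_force: 55.0
```

Emit:
jog_arm:
  turn:
    - [0,0,-0.02]
    - [0,0,-0.1]
    - [0,0,-0.22]
    - [0,0,-0.36]
    - [0,0,-0.5]
    - [0,0,-0.65]
    - [0,0,-0.79]
    - [0,0,-0.93]
    - [0,0,-1.08]
    - [0,0,-1.22]
    - [0,0,-1.36]
    - [0,0,-1.51]
    - [0,0,-1.65]
    - [0,0,-1.79]
    - [0,0,-1.94]
    - [0,0,-2.08]
    - [0,0,-2.2]
    - [0,0,-2.29]
    - [0,0,-2.37]
    - [0,0,-2.39]
  translation:
    - [-0.002,-0.005,0]
    - [-0.01,-0.02,0]
    - [-0.022,-0.046,0]
    - [-0.036,-0.076,0]
    - [-0.05,-0.106,0]
    - [-0.065,-0.137,0]
    - [-0.079,-0.167,0]
    - [-0.094,-0.197,0]
    - [-0.108,-0.228,0]
    - [-0.122,-0.258,0]
    - [-0.137,-0.288,0]
    - [-0.151,-0.319,0]
    - [-0.166,-0.349,0]
    - [-0.18,-0.38,0]
    - [-0.194,-0.41,0]
    - [-0.209,-0.44,0]
    - [-0.221,-0.466,0]
    - [-0.23,-0.486,0]
    - [-0.238,-0.501,0]
    - [-0.24,-0.506,0]
  grip: [1,1,1,1,1,1,1,1,1,1,1,1,1,1,1,1,1,1,1,1]

```text
clock: 8.82
tool_pos: [0.364, 0.3552, 0.2577]
eef_rot: [0.341, 0.94, -0.0, -0.0]
contact_force: [-0.0, -0.3, -2.6]
opening: 0.122
finger_force: 55.0
```

```bash
cat > p2.py <<'E'
from plan import *
im=snap('scene','s3.png');cv2.imwrite('pics/c3.png',cv2.resize(im[60:340,250:560],None,fx=2,fy=2)[:,:,::-1])
print(s['q'].round(3),fk(s['q'],X)-s['tool_pos'],s['tool_pos'])
E=R.from_quat(s['eef_rot']); h=E.as_matrix()[:,0]; phi=np.arctan2(h[1],h[0]); print('phi',np.degrees(phi))
q=s['q']
for d in range(0,81,10):
    th=np.radians(d); p,EE=pose(phi,'y',th,.258+.003-.151*min(1,d/50),.015); q,e=ik(q,p,EE)
    print(d,(E.inv().apply(p-s['tool_pos'])).round(3),p.round(3),'%.3f'%e,q.round(2),(E.inv()*EE).as_rotvec().round(2))
E
python3 p2.py
```

```text
[-0.412  0.584 -0.726  1.868  0.496  0.878 -0.508] [-2.90648717e-07  2.78429891e-07 -3.53728929e-07] [0.36404391 0.35522109 0.2577139 ]
phi 140.10042396574298
0 [-0.001 -0.001 -0.   ] [0.364 0.354 0.258] 0.000 [-0.41  0.58 -0.73  1.87  0.5   0.88 -0.51] [-0. -0.  0.]
10 [-0.002 -0.001  0.006] [0.365 0.353 0.252] 0.000 [-0.24  0.64 -0.84  1.86  0.39  0.84 -0.36] [-0.    0.17 -0.  ]
20 [-0.008 -0.001  0.012] [0.37  0.349 0.246] 0.000 [-0.09  0.73 -0.95  1.83  0.3   0.84 -0.22] [-0.    0.35 -0.  ]
30 [-0.018 -0.001  0.02 ] [0.377 0.343 0.238] 0.000 [ 0.03  0.85 -1.04  1.8   0.23  0.87 -0.1 ] [-0.    0.52 -0.  ]
40 [-0.032 -0.001  0.03 ] [0.388 0.334 0.228] 0.000 [ 0.13  0.98 -1.1   1.75  0.18  0.92  0.01] [-0.   0.7 -0. ]
50 [-0.049 -0.001  0.042] [0.401 0.323 0.215] 0.000 [ 0.21  1.12 -1.15  1.69  0.13  1.    0.1 ] [-0.    0.87 -0.  ]
60 [-0.068 -0.001  0.028] [0.416 0.311 0.23 ] 0.000 [ 0.27  1.22 -1.2   1.6   0.06  1.12  0.17] [-0.    1.05 -0.  ]
70 [-0.09  -0.001  0.017] [0.433 0.297 0.241] 0.000 [ 0.3   1.32 -1.24  1.5  -0.01  1.25  0.21] [-0.    1.22 -0.  ]
80 [-0.114 -0.001  0.01 ] [0.451 0.282 0.247] 0.000 [ 0.33  1.42 -1.27  1.41 -0.07  1.37  0.25] [-0.   1.4 -0. ]
```

View pics/c3.png

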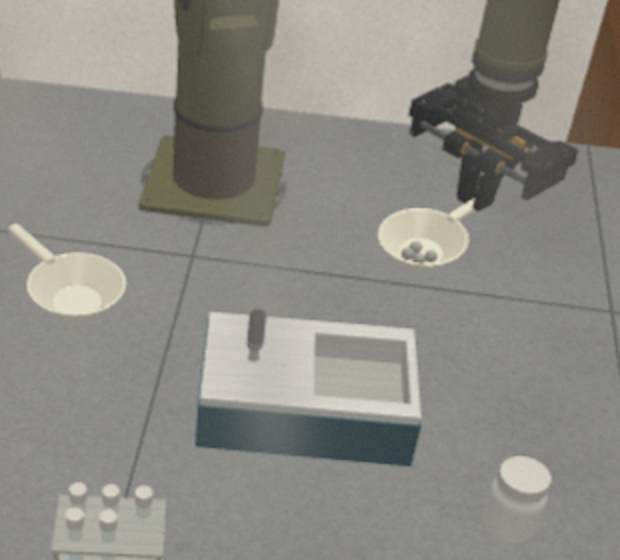

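The dish is held level at crop (423,238) with four balls in it; the heater and probe are clear of it. Now pour with the lip pivoting above the well.

Emit:
jog_arm:
  turn:
    - [0,0.14,0]
    - [0,0.28,0]
    - [0,0.42,0]
    - [0,0.56,0]
    - [0,0.7,0]
    - [0,0.785,0]
    - [0,0.84,0]
    - [0,0.89,0]
    - [0,0.94,0]
    - [0,0.995,0]
    - [0,1.045,0]
    - [0,1.1,0]
    - [0,1.15,0]
    - [0,1.22,0]
    - [0,1.29,0]
    - [0,1.325,0]
    - [0,1.325,0]
    - [0,1.325,0]
    - [0,1.325,0]
    - [0,1.325,0]
  translation:
    - [0.002,0,0.006]
    - [0,0,0.012]
    - [-0.004,0,0.019]
    - [-0.011,0,0.027]
    - [-0.022,0,0.035]
    - [-0.03,0,0.041]
    - [-0.035,0,0.045]
    - [-0.041,0,0.046]
    - [-0.046,0,0.041]
    - [-0.052,0,0.037]
    - [-0.058,0,0.033]
    - [-0.064,0,0.029]
    - [-0.071,0,0.026]
    - [-0.08,0,0.022]
    - [-0.089,0,0.019]
    - [-0.094,0,0.017]
    - [-0.094,0,0.017]
    - [-0.094,0,0.017]
    - [-0.094,0,0.017]
    - [-0.094,0,0.017]
  grip: [1,1,1,1,1,1,1,1,1,1,1,1,1,1,1,1,1,1,1,1]

```text
clock: 11.38
tool_pos: [0.4364, 0.2944, 0.2411]
eef_rot: [0.27, 0.741, 0.21, -0.578]
contact_force: [1.2, 0.5, -1.5]
opening: 0.127
finger_force: 55.0
```

```bash
python3 - <<'E'
from plan import *
im=snap('scene','s4.png');t=snap('top','t4.png')
a=cv2.resize(im[160:300,320:500],None,fx=2.2,fy=2.2);b=cv2.resize(t[215:355,120:300],None,fx=2.2,fy=2.2)
cv2.imwrite('pics/c4.png',np.hstack([a,b])[:,:,::-1])
print(s['q'].round(3),s['tool_pos'],s['contact_force'],s['clock'])
E
```

```text
[ 0.313  1.383 -1.228  1.451 -0.056  1.314  0.263] [0.43635504 0.29436444 0.24105352] [ 1.22347387  0.52093996 -1.4664886 ] 11.375
```

View pics/c4.png

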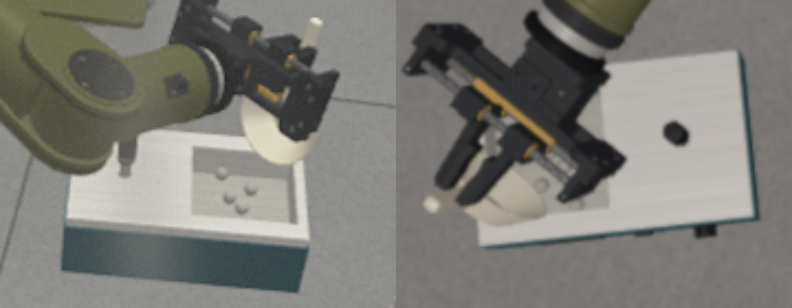

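The crop shows all four balls inside the well at (222,173), (250,189), (230,198), (241,208) and the dish empty. Now level it and carry it back to its old spot.

Emit:
jog_arm:
  turn:
    - [0,0,0]
    - [0,-0.06,0]
    - [0,-0.17,0]
    - [0,-0.28,0]
    - [0,-0.39,0]
    - [0,-0.5,0]
    - [0,-0.61,0]
    - [0,-0.72,0]
    - [0,-0.83,0]
    - [0,-0.94,0]
    - [0,-1.05,0]
    - [0,-1.16,0]
    - [0,-1.26,0]
    - [0,-1.325,0]
    - [0,-1.325,0]
  translation:
    - [0.015,0,-0.004]
    - [0.029,0,-0.007]
    - [0.033,0,0.002]
    - [0.037,0,0.011]
    - [0.04,0,0.02]
    - [0.044,0,0.028]
    - [0.047,0,0.036]
    - [0.05,0,0.044]
    - [0.053,0,0.052]
    - [0.056,0,0.06]
    - [0.06,0,0.067]
    - [0.064,0,0.074]
    - [0.066,0,0.078]
    - [0.068,0,0.08]
    - [0.068,0,0.08]
  grip: [1,1,1,1,1,1,1,1,1,1,1,1,1,1,1]

```text
clock: 13.35
tool_pos: [0.3619, 0.3565, 0.2885]
eef_rot: [0.34, 0.94, 0.001, -0.0]
contact_force: [0.3, -0.7, -1.5]
opening: 0.125
finger_force: 55.0
```

```bash
python3 - <<'E'
from plan import *
print(s['q'].round(3),s['tool_pos'],s['contact_force'],s['clock'])
E=R.from_quat(s['eef_rot']); print(E.as_matrix().round(3)); T=np.array([.6315,-.138,.26])
print(E.inv().apply(T-s['tool_pos']),(E.inv()*E0(np.radians(3.1),0)).as_rotvec())
E
```

```text
[-0.373  0.556 -0.793  1.827  0.476  0.958 -0.495] [0.36194549 0.35651011 0.28849785] [ 0.33147881 -0.66572008 -1.48693268] 13.35
[[-0.769  0.64  -0.   ]
 [ 0.64   0.769  0.002]
 [ 0.001  0.001 -1.   ]]
[-0.52355626 -0.20771131  0.02751121] [-1.01249665e-03 -2.21469506e-03  2.39340886e+00]
```

Emit:
jog_arm:
  turn:
    - [0,0,0.02]
    - [0,0,0.1]
    - [0,0,0.22]
    - [0,0,0.36]
    - [0,0,0.5]
    - [0,0,0.65]
    - [0,0,0.79]
    - [0,0,0.93]
    - [0,0,1.08]
    - [0,0,1.22]
    - [0,0,1.36]
    - [0,0,1.51]
    - [0,0,1.65]
    - [0,0,1.79]
    - [0,0,1.94]
    - [0,0,2.08]
    - [0,0,2.2]
    - [0,0,2.3]
    - [0,0,2.37]
    - [0,0,2.393]
  translation:
    - [-0.005,-0.002,0]
    - [-0.021,-0.008,0]
    - [-0.047,-0.019,0]
    - [-0.079,-0.031,0]
    - [-0.11,-0.044,0]
    - [-0.141,-0.056,0]
    - [-0.173,-0.069,0]
    - [-0.204,-0.081,0]
    - [-0.236,-0.093,0]
    - [-0.267,-0.106,0]
    - [-0.298,-0.118,0]
    - [-0.33,-0.131,0.005]
    - [-0.361,-0.143,0.01]
    - [-0.393,-0.156,0.015]
    - [-0.424,-0.168,0.02]
    - [-0.455,-0.181,0.025]
    - [-0.482,-0.191,0.028]
    - [-0.503,-0.199,0.028]
    - [-0.518,-0.206,0.028]
    - [-0.524,-0.208,0.028]
  grip: [1,1,1,1,1,1,1,1,1,1,1,1,1,1,1,1,1,1,1,1]

```text
clock: 15.85
tool_pos: [0.6315, -0.1439, 0.2589]
eef_rot: [1.0, 0.023, -0.0, 0.0]
contact_force: [0.5, -0.6, -1.2]
opening: 0.125
finger_force: 55.0
```

Emit:
jog_arm:
  turn:
    - [0,0,0]
    - [0,0,0]
    - [0,0,0]
    - [0,0,0]
    - [0,0,0]
    - [0,0,0]
    - [0,0,0]
  translation:
    - [0,0,0.02]
    - [0,0,0.06]
    - [0,0,0.1]
    - [0,0,0.14]
    - [0,0,0.17]
    - [0,0,0.19]
    - [0,0,0.19]
  grip: [1,1,1,1,1,1,1]

```text
clock: 16.73
tool_pos: [0.631, -0.1411, 0.0681]
eef_rot: [1.0, 0.025, -0.001, -0.0]
contact_force: [0.1, -0.1, -1.1]
opening: 0.121
finger_force: 55.0
```

```bash
python3 - <<'E'
from plan import *
im=snap('scene','s5.png');cv2.imwrite('pics/c5.png',cv2.resize(im[150:310,180:480],None,fx=2.6,fy=2.6)[:,:,::-1])
print(s['q'].round(3),s['tool_pos'],s['contact_force'],s['clock'],R.from_quat(s['eef_rot']).as_matrix().round(3))
E
```

```text
[ 0.191  0.932 -0.079  1.611  0.11   0.605 -1.468] [ 0.63096852 -0.14110671  0.06808275] [ 0.14881227 -0.06868198 -1.11431008] 16.725 [[ 0.999  0.05  -0.003]
 [ 0.05  -0.999  0.001]
 [-0.003 -0.001 -1.   ]]
```

View pics/c5.png

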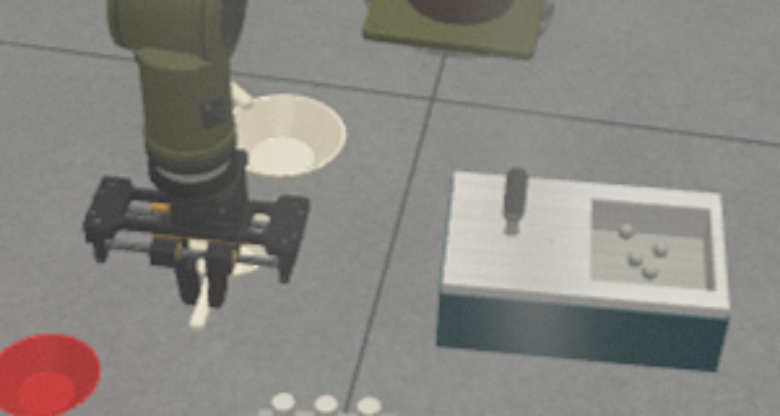

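Four balls remain in the well (crop (627,231), (660,250), (635,260), (650,271)), and the dish hangs level under the gripper at (235,260). Lower it gently.

Emit:
jog_arm:
  turn:
    - [0,0,0]
    - [0,0,0]
    - [0,0,0]
    - [0,0,0]
    - [0,0,0]
  translation:
    - [0,0,0.015]
    - [0,0,0.027]
    - [0,0,0.034]
    - [0,0,0.038]
    - [0,0,0.038]
  grip: [1,1,1,1,1]

```text
clock: 17.4
tool_pos: [0.6318, -0.1416, 0.031]
eef_rot: [1.0, 0.025, -0.0, -0.0]
contact_force: [-1.3, 0.5, -1.5]
opening: 0.125
finger_force: 55.0
```

Emit:
jog_arm:
  turn:
    - [0,0,0]
    - [0,0,0]
    - [0,0,0]
  translation:
    - [0,0,0.0015]
    - [0,0,0.003]
    - [0,0,0.003]
  grip: [1,1,1]

```text
clock: 17.77
tool_pos: [0.6323, -0.1416, 0.0285]
eef_rot: [1.0, 0.025, 0.0, 0.0]
contact_force: [1.0, 0.5, -0.4]
opening: 0.124
finger_force: 55.0
```

Touching; release slowly and withdraw upward.

Emit:
jog_arm:
  turn:
    - [0,0,0]
    - [0,0,0]
    - [0,0,0]
    - [0,0,0]
    - [0,0,0]
    - [0,0,0]
    - [0,0,0]
    - [0,0,0]
    - [0,0,0]
    - [0,0,0]
    - [0,0,0]
    - [0,0,0]
    - [0,0,0]
  translation:
    - [0,0,0]
    - [0,0,0]
    - [0,0,0]
    - [0,0,0]
    - [0,0,0]
    - [0,0,0]
    - [0,0,-0.03]
    - [0,0,-0.06]
    - [0,0,-0.1]
    - [0,0,-0.15]
    - [0,0,-0.19]
    - [0,0,-0.22]
    - [0,0,-0.22]
  grip: [0.8,0.7,0.6,0.6,0.6,0.6,0.6,0.6,0.6,0.6,0.6,0.6,0.6]
  force: 20

```text
clock: 19.4
tool_pos: [0.6335, -0.1419, 0.2509]
eef_rot: [1.0, 0.025, 0.003, 0.001]
contact_force: [-0.1, -0.2, 0.0]
opening: 0.393
finger_force: 0.0
```

```bash
python3 - <<'E'
from plan import *
# refine the bore/probe estimate
P=[]
for n in ['scene','top']:
    cams.snapshot(n)
    for kk in ['bore','probe_grip','dish','dish_handle']:
        for d in models.place_of(n,kk)[:3]: print(n,kk,np.round(d['position'],3),round(d['p'],2))
    for d in models.masks_of(n,'probe')[:1]:
        m=d['pixels']; ys,xs=np.nonzero(m); 
        # axis fit: compare projected cylinder silhouette centroid
        def sil(xy):
            im=np.zeros((480,640),np.uint8)
            for rr,z0,z1 in [(.006,.085,.105),(.010,.105,.155)]:
                a=np.linspace(0,2*np.pi,24); pts=np.array([[xy[0]+rr*np.cos(t),xy[1]+rr*np.sin(t),z] for t in a for z in(z0,z1)])
                cv2.fillConvexPoly(im,cv2.convexHull((proj(n,pts)*16).round().astype(np.int32)),1,shift=4)
            y,x=np.nonzero(im); return np.array([x.mean(),y.mean()])
        o=least_squares(lambda v:sil(v)-[xs.mean(),ys.mean()],[.4936,.123],diff_step=.01); print(n,'probe axis',o.x,o.cost,len(xs))
print(s['q'].round(3),s['tool_pos'])
E=R.from_quat(s['eef_rot']); 
for deg in (3,95,-85): q,e=ik(s['q'],[.4936,.123,.132],E0(np.radians(deg),0)); print(deg,e,q.round(2))
E
```

```text
scene bore [0.496 0.122 0.079] 0.93
scene probe_grip [0.483 0.252 0.048] 0.72
scene probe_grip [0.494 0.121 0.13 ] 0.63
scene dish [ 0.548 -0.148 -0.002] 0.93
scene dish [ 0.344 -0.136 -0.   ] 0.65
scene dish [ 0.713 -0.272  0.004] 0.65
scene dish_handle [ 0.801 -0.258  0.025] 0.96
scene dish_handle [ 0.264 -0.229  0.037] 0.89
scene dish_handle [ 0.628 -0.139  0.029] 0.59
scene probe axis [0.49576464 0.12332056] 0.0001427715180467706 177
top bore [0.496 0.122 0.086] 0.69
top probe_grip [0.492 0.127 0.128] 0.68
top dish [ 0.542 -0.146 -0.001] 0.6
top dish_handle [ 0.634 -0.142  0.032] 0.72
top dish_handle [0.46  0.266 0.053] 0.65
top dish_handle [0.621 0.444 0.002] 0.61
top probe axis [0.49339791 0.12270903] 0.0009389212285468898 109
[ 0.201  0.701 -0.098  1.478  0.077  0.961 -1.439] [ 0.63346546 -0.1418576   0.25088572]
3 8.442728674721344e-06 [-0.34  0.71  0.01  2.02 -0.02  0.42 -1.84]
95 5.095348401671516e-06 [-0.05  0.74 -0.47  2.    0.62  0.55 -0.87]
-85 1.27348713125731e-05 [-0.63  0.77  0.5   2.03 -0.74  0.52 -2.64]
```

Emit:
jog_arm:
  turn:
    - [0,0,0]
    - [0,0,0]
    - [0,0,0]
    - [0,0,0]
    - [0,0,0]
    - [0,0,0]
    - [0,0,0]
    - [0,0,0]
    - [0,0,0]
    - [0,0,0]
    - [0,0,0]
    - [0,0,0]
  translation:
    - [-0.006,-0.014,0]
    - [-0.022,-0.047,0]
    - [-0.038,-0.081,0]
    - [-0.053,-0.115,0]
    - [-0.069,-0.149,0]
    - [-0.085,-0.183,0.01]
    - [-0.1,-0.217,0.02]
    - [-0.113,-0.244,0.03]
    - [-0.122,-0.265,0.04]
    - [-0.125,-0.271,0.05]
    - [-0.125,-0.271,0.05]
    - [-0.125,-0.271,0.05]
  grip: [0.6,0.6,0.6,0.6,0.6,0.6,0.6,0.6,0.6,0.6,0.6,0.6]
  force: 6

```text
clock: 21.5
tool_pos: [0.4942, 0.1218, 0.1984]
eef_rot: [1.0, 0.024, 0.0, 0.0]
contact_force: [0.3, -0.4, -0.7]
opening: 0.398
finger_force: 0.0
```

```bash
python3 - <<'E'
from plan import *
cams.snapshot('top'); s=r.get_state(); E=R.from_quat(s['eef_rot']); print(s['tool_pos'],E.as_matrix().round(4),E.inv().apply(np.array([.4945,.123,.132])-s['tool_pos']),s['contact_force'],s['qd'].round(3))
for n in ['scene','top']: 
    im=snap(n,n[0]+'6.png')
a=cv2.imread('pics/s6.png')[150:310,310:480];b=cv2.imread('pics/t6.png')[215:355,140:320]
cv2.imwrite('pics/c6.png',np.hstack([cv2.resize(a,(390,380)),cv2.resize(b,(400,380))]))
E
```

```text
[0.49428956 0.12180319 0.19850495] [[ 9.989e-01  4.780e-02  1.000e-03]
 [ 4.780e-02 -9.989e-01 -4.000e-04]
 [ 1.000e-03  4.000e-04 -1.000e+00]] [ 0.00020175 -0.00121456  0.06650465] [ 1.00731929 -0.33763216  0.51195663] [ 0.001 -0.002 -0.003 -0.    -0.001 -0.    -0.002]
```

View pics/c6.png

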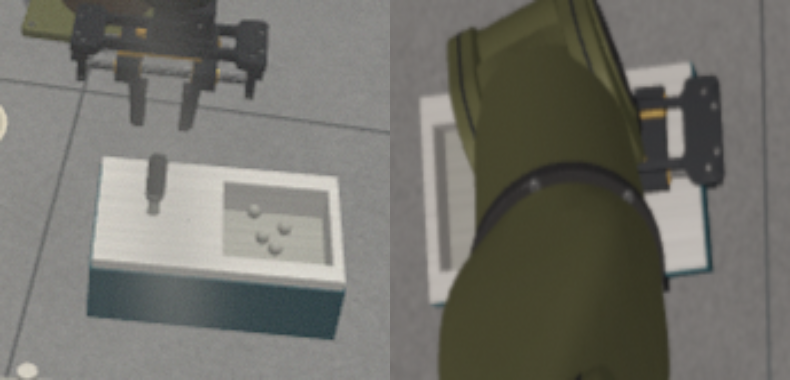

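The fingers straddle the probe's axis (left crop: fingers (138,105)/(188,110), probe (157,180)). Descend and close lightly.

Emit:
jog_arm:
  turn:
    - [0,0,0]
    - [0,0,0]
    - [0,0,0]
    - [0,0,0]
    - [0,0,0]
    - [0,0,0]
  translation:
    - [0,-0.001,0.012]
    - [0,-0.001,0.027]
    - [0,-0.001,0.042]
    - [0,-0.001,0.057]
    - [0,-0.001,0.0665]
    - [0,-0.001,0.0665]
  grip: [0.6,0.6,0.6,0.6,0.6,0.6]

```text
clock: 22.4
tool_pos: [0.4931, 0.1237, 0.1309]
eef_rot: [1.0, 0.025, -0.001, 0.0]
contact_force: [-0.9, 0.3, 0.5]
opening: 0.402
finger_force: 0.0
```

Emit:
jog_arm:
  turn:
    - [0,0,0]
    - [0,0,0]
    - [0,0,0]
    - [0,0,0]
    - [0,0,0]
    - [0,0,0]
  translation:
    - [0,0,0]
    - [0,0,0]
    - [0,0,0]
    - [0,0,0]
    - [0,0,0]
    - [0,0,0]
  grip: [0.7,0.75,0.8,0.85,0.9,0.9]
  force: 6

```text
clock: 23.15
tool_pos: [0.4939, 0.1239, 0.132]
eef_rot: [1.0, 0.025, 0.0, -0.0]
contact_force: [0.0, -0.9, 5.4]
opening: 0.225
finger_force: 6.0
```

Emit:
jog_arm:
  turn:
    - [0,0,0]
    - [0,0,0]
    - [0,0,0]
    - [0,0,0]
    - [0,0,0]
    - [0,0,0]
    - [0,0,0]
  translation:
    - [0,0,0]
    - [0,0,0]
    - [0,0,-0.002]
    - [0,0,-0.005]
    - [0,0,-0.008]
    - [0,0,-0.01]
    - [0,0,-0.01]
  grip: [1,1,1,1,1,1,1]
  force: 15

```text
clock: 24.02
tool_pos: [0.4935, 0.1239, 0.1418]
eef_rot: [1.0, 0.025, 0.0, -0.0]
contact_force: [0.3, -1.3, -0.9]
opening: 0.222
finger_force: 15.0
```

Emit:
jog_arm:
  turn:
    - [0,0,0]
    - [0,0,0]
    - [0,0,0]
    - [0,0,0]
    - [0,0,0]
    - [0,0,0]
    - [0,0,0]
    - [0,0,0]
    - [0,0,0]
    - [0,0,0]
  translation:
    - [0,0,-0.003]
    - [0,0,-0.007]
    - [0,0,-0.011]
    - [0,0,-0.015]
    - [0,0,-0.019]
    - [0,0,-0.023]
    - [0,0,-0.027]
    - [0,0,-0.03]
    - [0,0,-0.03]
    - [0,0,-0.03]
  grip: [1,1,1,1,1,1,1,1,1,1]

```text
clock: 25.28
tool_pos: [0.4934, 0.1238, 0.1716]
eef_rot: [1.0, 0.025, -0.0, 0.0]
contact_force: [0.5, -0.7, -1.6]
opening: 0.22
finger_force: 15.0
```

```bash
python3 - <<'E'
from h import *
s=r.get_state(); print(s['tool_pos'],s['contact_force'],s['finger_force'],s['opening'],R.from_quat(s['eef_rot']).as_matrix()[:,2])
im=snap('scene','s7.png'); a=im[190:270,340:420]; b=im[170:310,180:480]
print(proj('scene',[[.4940,.1235,.085],[.494,.1235,.145]]))
for d in models.place_of('scene','probe_ring')[:2]+models.place_of('scene','probe_grip')[:2]+models.place_of('scene','dish')[:3]: print(d)
cv2.imwrite('pics/c7.png',np.hstack([cv2.resize(a,(400,400),interpolation=2),cv2.resize(b,(400,400))])[:,:,::-1])
E
```

```text
[0.49341894 0.12382324 0.17162245] [ 0.46351516 -0.69681526 -1.61964309] 14.983146423473954 0.22048120287712 [-1.88921886e-04 -1.51304532e-04 -9.99999971e-01]
[[376.75487358 237.68102862]
 [378.6925388  219.16851274]]
{'position': [0.4938, 0.1226, 0.0847], 'p': 0.54}
{'position': [0.4912, 0.1227, 0.1713], 'p': 0.64}
{'position': [0.5413, -0.1492, 0.0003], 'p': 0.8}
{'position': [0.3445, -0.1409, -0.0016], 'p': 0.69}
{'position': [0.7126, -0.2693, 0.0042], 'p': 0.69}
```

View pics/c7.png

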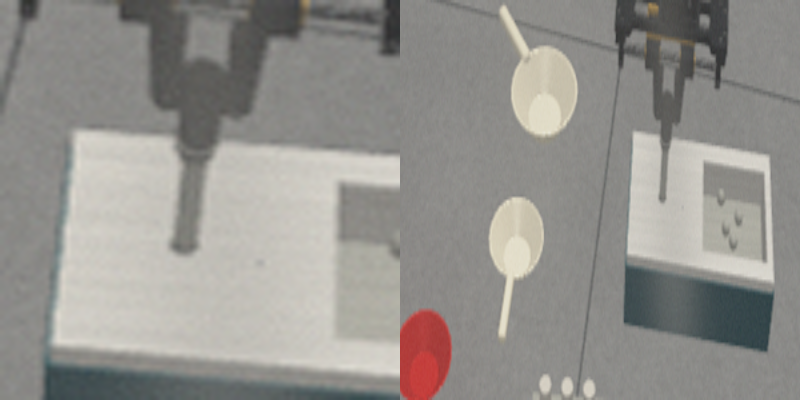

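The dark ring sits at the heater's top (left crop (185,245), found at z = 0.0847). The dish stands empty at right crop (516,237), with the four balls in the well. Everything is steady, so I hand in.

```bash
python3 -c "
from plant import r
print(r.finish_job())"
```

```text
the job is handed in; nothing more can be done
None
```

I handed the job in at about 25 s of the 72 s: all four balls are in the well and the empty dish stands released on the bench. The probe is held about 40 mm up with its ring at the heater's top; the judge's verdict was not shown.

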